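# Secure the ring roller's crank with its R-clip

### The job

Take the R-clip out of the wooden block and secure the ring roller's crank with it: push its straight leg down through the cross-hole in the steel shaft outside the crank's hub and press it home, so that the bent leg rides over the shaft and closes under it and the eye sits on the shaft. Feel for the hole gently, never forcing the clip hard, then let go, and leave the other things as they are.

Things in the scene. Friction and masses are not known exactly. Their poses are not given: they have to be found in the camera images.
- clip: Steel R-clip, 82 mm long, 70 g, standing in the block's slot with its eye on the block's top. Origin: centre of its round eye (two coils, outer diameter 36 mm, 10 mm thick along the clip's y: pinch it there, high up). Both legs lie in its x-z plane, straight leg down -z, bent leg on +x. Home, the origin is 30 mm above the shaft's axis, clip's y along the shaft; the bent leg may be on either side.
- clip_tip (a point): Rounded end of the straight leg: 4 mm round wire on the clip's z axis, ending 64 mm below the eye's centre. Fully home it is 34 mm below the shaft's axis.
- clip_waist (a point): Waist of the bent leg (4 mm wire), at x 10, z -41.5 mm of the clip. Above it the leg bows out to x 16 at z -31, below it flares out to x 18 at z -52. It meets the shaft 21 mm before home (the straight leg is through by then), needs up to about 15 N of push until 11 mm before home, then snaps under the shaft and goes freely.
- clip_leg (a joint): Opening of the sprung bent leg: 0 rad relaxed, about 0.09 as its waist passes the shaft's widest part. Stiffness 2.6 N m/rad about the eye's centre.
- block: Plain wooden block, fixed, 100 x 75 x 60 mm (x, y, z); origin at the centre of its underside. Two slots in its top, 27 mm along x, 7 mm wide, at y -12 mm (the clip stands in it, eye centre 78 mm above the bench) and y +18 mm (empty).
- roller: Green ring roller bolted to the bench, with crank. Origin on the bench straight under the shaft's axis, 24 mm outside the crank hub's end (hub 34 mm in diameter). Crank arm at y 45 to 57 mm points to +x, level; its wooden grip lies parallel to the shaft at x 105 mm, y -40 to 36 mm. Side plates at y 86 to 164 mm, 130 mm high.
- hub_face (a point): Centre of the crank hub's outer end face, on the axis of the bare steel shaft, 85 mm above the bench. The shaft, 24 mm in diameter, lies level along the roller's y and sticks out to -y, ending 31 mm beyond its cross-hole. The hole is vertical, 6 mm wide, and cuts the axis; its centre is 11 to 37 mm from this point (unmeasured: the shaft is set endwise by hand). It does not shift when touched.
- daphead: Bystander: steel doming cube, 50 mm. Origin at the centre of its underside.
- punch: Bystander: steel doming punch standing upright, 20 mm in diameter, 69 mm high. Origin at the centre of its underside.
- hammer: Bystander: hammer lying on the bench, 230 mm long.

How it is judged:
By the outcome, as a careful person would: the job done as asked, in the order asked, and still so for the second after the job is handed in, with the robot touching nothing.
It also fails if it takes over 58 s, if anything falls off the work surface, if the arm or the gripper's body presses on something with over 40 N, if the wrist force passes 120 N, or if a joint passes its speed limit or range.

### The arm

A 6-joint arm with a two-finger parallel gripper is mounted at the origin on the work surface. World frame = base frame: x ahead of the robot, y to its left, z up, the work surface at z = 0. Lengths are in mm, angles in rad, forces in N, time in s.
With the tool pointing down it reaches from about 350 to 875 mm from the base axis. Payload 4.2 kg.
Tool frame: the origin (TCP) lies on the mounting face of the last link; the fingertips stand 173 mm ahead of it and the grasp point (between the pads) lies 155 mm ahead of it (tcp_to_grasp is the distance from the TCP to the grasp point, in mm); z points along the fingers, y is the direction in which the jaws open and shut (so a half turn about z gives the same grasp; the last joint's range is limited). The gripper opens to 85 mm and grips with 20 to 120 N. Pads are 22 mm wide; open, the fingers measure 114 mm over their backs; the gripper's body (76 mm by 85 mm) begins 54 mm behind the grasp point. The pads swing forward as they close: fully open they stand 13 mm farther back than shut.
Start: joints at [-0.848, 0.385, 0.008, 0, -1.194, -0.259], TCP at [279.605, -558.946, 404.712] pointing down, gripper open.
Joint ranges: [-3.14, 3.14], [-1.21, 2.06], [-1.07, 1.41], [-3.16, 2.05], [-2.99, -0.16], [-3.1, 3.1]. Speed limits (rad/s): [2.79, 2.79, 3.14, 3.14, 3.14, 3.14].

### API

Orientations are given as a unit quaternion [x, y, z, w].
In Python, from bench import * gives the robot as it stands. The module is installed in compiled form; this text tells all that it offers.
- The arm moves only by the tool apply_moves, never from a script. Its arguments are lists of equal length, an entry for each row: "fingers": the closure, from 0 (fully open) to 1 (shut); "dp": the shift along the world's x, y, z in cm, a list of three; "yaw": the turn about the world's z in degrees. A call has 1 to 10 rows; each row is the pose to reach, as a shift and turn from the pose measured when the call began; what a row does not reach only later rows make up. A row lasts 1/10 s, in which the tool goes at most 50 mm and 8.59 degrees, less where a joint would pass 70% of its speed; a pose out of reach is approached as far as the arm can. A call with a gripper value outside its range is refused whole. The fingers move at their own pace and stop on an object; the grip force is fixed at half the most. Time passes only in rows, so rows that repeat a pose let the fingers close. It gives the time, the measured TCP pose, the force and the opening at its end, in the units of the state.
- read_state(): the state, without advancing time (a new reading comes with each control period).
- get_image(name): name is "scene" or "top" or "wrist"; returns a dict with "color" (480x640x3 uint8, blue, green, red), "mtx" (3x3 intrinsics, pixels), "camera_from_world" (4x4, takes a point from world to camera coordinates); the wrist camera has in their place "tool_from_camera" (4x4, takes a point from camera to tool coordinates, whose origin is the TCP and whose axes are the flange's). Camera axes: x right, y down, z forward; pixel columns grow to the right and rows downward; lengths in mm; the calibration is good to about 2 mm. A picture is of the moment at which its call begins: read the wrist's pose just before it. There is no depth.
- job_done(): hands the job in, once; it reports no verdict.
The state is a dict: "clock": time; "joints": joint angles; "joint_vel": joint speeds; "joint_efforts": joint torques, N m; "position": TCP position; "ee_rot": TCP orientation; "contact_force": force on the tool from outside, world axes, zero at the start; "wrist_torque": the same for the moment, N m; "gripper_width": finger opening in mm.
Only numpy, scipy, OpenCV 4.12 (cv2) and the standard library are available. Lean on these libraries where they do the work, as an engineer would, in place of code of your own. Each camera call takes 0.05 s, during which the arm holds its last target. There are 200 camera calls.

## Working session

There is one attempt and no reset: what is moved stays moved. The work goes in short steps, Python scripts to look and compute and a tool call to move; the robot and the scene stay as the last step left them, time stands still between calls to the robot, and variables do not carry over. Pictures are saved under pics/ and viewed, about 8 in all and at most 12, crops included, and the job is handed in when it is done.

Besides the shell and the picture viewer there is one more tool, called by a JSON object that holds its "fn" and its "kwargs", one argument or row to a line. apply_moves: Moves the arm, as the interface text tells. Its arguments: {"type":"object","properties":{"fingers":{"type":"array","items":{"type":"number"}},"dp":{"type":"array","items":{"type":"array","items":{"type":"number"}}},"yaw":{"type":"array","items":{"type":"number"}}},"required":["fingers","dp","yaw"]}

```bash
mkdir -p pics
cat > h.py <<'E'
from bench import *
import numpy as np, cv2
from scipy.spatial.transform import Rotation as R
def cam(name):
    s=read_state(); im=get_image(name)
    if name=="wrist":
        T=np.eye(4);T[:3,:3]=R.from_quat(s["ee_rot"]).as_matrix();T[:3,3]=s["position"]
        W=T@np.array(im["tool_from_camera"])
    else: W=np.linalg.inv(np.array(im["camera_from_world"]))
    return im["color"],np.array(im["mtx"]),W
def ray(K,W,u,v):
    d=W[:3,:3]@np.linalg.inv(K)@[u,v,1.]; return W[:3,3],d/np.linalg.norm(d)
def onz(K,W,u,v,z):
    o,d=ray(K,W,u,v); return o+d*(z-o[2])/d[2]
def proj(K,W,p):
    c=np.linalg.inv(W)@np.append(p,1.); q=K@c[:3]; return q[:2]/q[2]
def tri(a,b):
    (o1,d1),(o2,d2)=a,b
    t=np.linalg.lstsq(np.c_[d1,-d2],o2-o1,rcond=None)[0]
    p,q=o1+t[0]*d1,o2+t[1]*d2; return (p+q)/2,np.linalg.norm(p-q)
E
python3 - <<'E'
from h import *
np.set_printoptions(precision=3,suppress=True)
for n in ("scene","top"):
    c,K,W=cam(n); cv2.imwrite(f"pics/{n}0.png",c); np.savez(f"{n}0.npz",c=c,K=K,W=W); print(n,K[0,0],W)
s=read_state();print(s)
E
```

```text
scene 579.7335481868184 [[   0.055    0.645   -0.762 1484.149]
 [   0.998   -0.038    0.041   17.686]
 [  -0.003   -0.763   -0.646  852.461]
 [   0.       0.       0.       1.   ]]
top 620.1799003435069 [[   0.017   -0.997    0.078  468.66 ]
 [  -1.      -0.017    0.001   49.263]
 [   0.      -0.078   -0.997 1523.325]
 [   0.       0.       0.       1.   ]]
{'clock': 0.1, 'joints': array([-0.848,  0.385,  0.007, -0.   , -1.194, -0.259]), 'joint_vel': array([ 0.002, -0.002,  0.003,  0.003, -0.001, -0.001]), 'joint_efforts': array([ -0.   , -39.332,  18.893,   4.198,  -0.003,   0.   ]), 'position': array([ 279.523, -558.802,  403.728]), 'ee_rot': array([-0.23 ,  0.973,  0.001, -0.   ]), 'contact_force': array([ 1.093, -0.313,  0.012]), 'wrist_torque': array([ 0.041,  0.038, -0.032]), 'gripper_width': 85.30076203598541}
```

View pics/scene0.png

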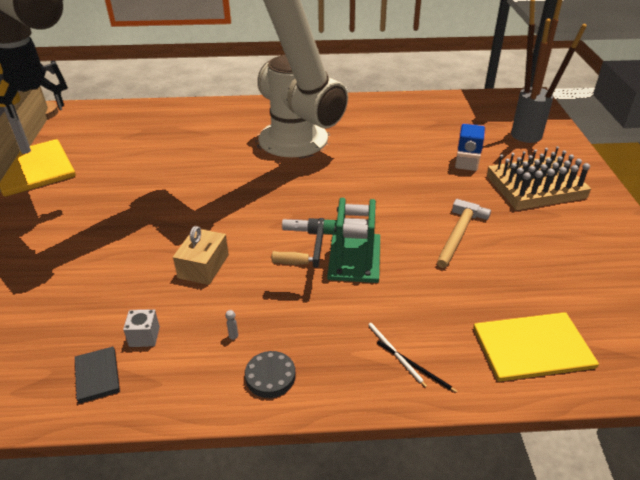

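View pics/top0.png

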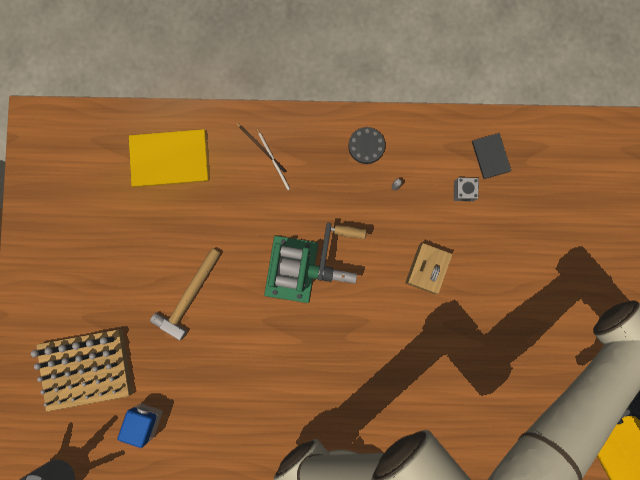

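The scene and top views show the block at scene (202,255) / top (430,267), with the clip standing in its robot-side slot. The shaft end is at scene (285,225) / top (355,278). I'll enlarge both areas.

Run:
```python
from h import *
a=np.load("top0.npz");b=np.load("scene0.npz")
f=lambda c,x,y:cv2.resize(c[y:y+80,x:x+213],(800,300),interpolation=cv2.INTER_CUBIC)
cv2.imwrite("pics/z1.png",np.vstack([f(a["c"],255,220),f(b["c"],172,205)]))
for n,u,v,z in (("block",430,267,60),("shaftend",355,278,85),("hubend",332,275,85),("eye",435,270,85)): print(n,onz(a["K"],a["W"],u,v,z).round())
```

```text
block [ 537. -201.   60.]
shaftend [508. -23.  85.]
hubend [514.  30.  85.]
eye [ 530. -209.   85.]
```

View pics/z1.png

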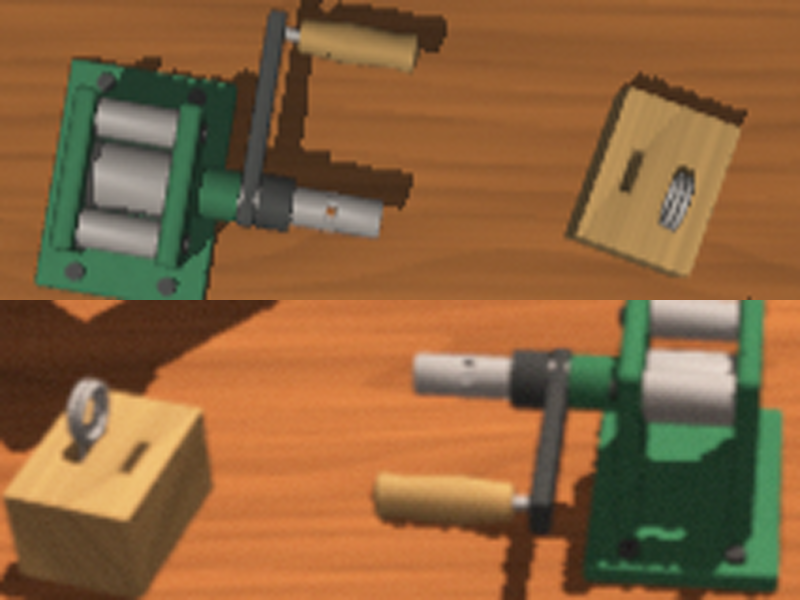

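The enlarged view shows the clip eye at crop (677,198), in the slot on the right. The hole is at top pixel (343.1,276.3), between the hub end (332.5,274.4) and shaft end (356.7,278.1), about 24 mm out from the hub. The block's long axis is about -22° from world x. I'm moving above the clip now.

{"fn": "apply_moves", "kwargs": {
  "fingers": [0,0,0,0,0,0,0,0,0,0],
  "dp": [
    [2.5,3.5,0],
    [5,7,0],
    [7.5,10.5,0],
    [10,14,0],
    [12.5,17.5,0],
    [15,21,0],
    [17.5,24.5,0],
    [20,28,0],
    [22.5,31.5,0],
    [25,35,0]
  ],
  "yaw": [-5,-10,-15,-20,-25,-30,-35,-40,-45,-48.5]
}}

```text
clock: 1.1
position: [530.2, -207.1, 403.4]
ee_rot: [0.192, 0.981, 0.001, -0.0]
contact_force: [0.4, -0.5, 0.7]
gripper_width: 85.6
```

Run:
```python
from h import *
c,K,W=cam("wrist"); cv2.imwrite("pics/w1.png",c); np.savez("w1.npz",c=c,K=K,W=W)
s=read_state();print(s["clock"],s["position"],s["ee_rot"],s["joints"],s["contact_force"]);print(W.round(2),K[0,0])
```

```text
1.15 [ 533.31741513 -203.48554791  403.16945741] [1.90165725e-01 9.81750338e-01 1.54482276e-03 9.40281146e-04] [-0.08140828  0.29366301 -0.12996561 -0.00314562 -1.14496141 -1.87075434] [2.4579309  0.70515557 0.46491942]
[[ 3.8000e-01  8.8000e-01  3.0000e-01  4.5419e+02]
 [ 9.3000e-01 -3.6000e-01 -1.2000e-01 -1.7494e+02]
 [ 0.0000e+00  3.2000e-01 -9.5000e-01  3.7359e+02]
 [ 0.0000e+00  0.0000e+00  0.0000e+00  1.0000e+00]] 403.4382743561342
```

View pics/w1.png

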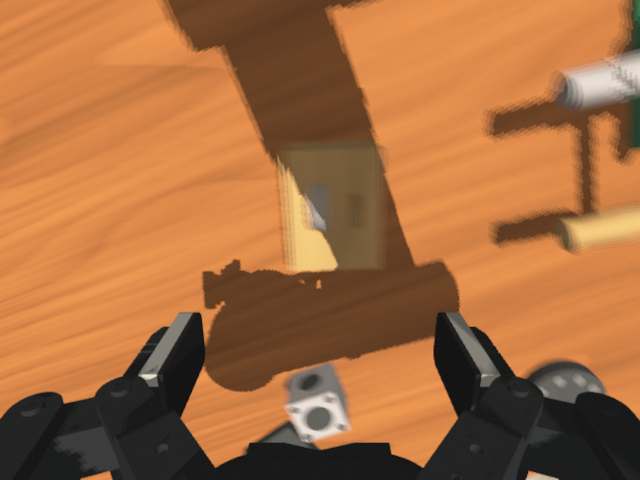

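This wrist view is blurred because the arm was still moving. The block is at (330,207) and its sides run vertically in the picture, so the yaw is good. The eye is near (316,207). I'll go down and settle.

{"fn": "apply_moves", "kwargs": {
  "fingers": [0,0,0,0,0],
  "dp": [
    [0,0,-3],
    [0,0,-6],
    [0,0,-7],
    [0,0,-7],
    [0,0,-7]
  ],
  "yaw": [0,0,0,0,0]
}}

```text
clock: 1.65
position: [533.7, -203.9, 334.2]
ee_rot: [0.19, 0.982, 0.001, 0.002]
contact_force: [-0.4, -0.4, 0.3]
gripper_width: 85.4
```

Run:
```python
from h import *
c,K,W=cam("wrist"); np.savez("w2.npz",c=c,K=K,W=W)
s=read_state();print(s["clock"],s["position"],s["ee_rot"])
p=proj(K,W,[530,-209,78]).astype(int);print(p)
x,y=p[0]-100,max(p[1]-75,0)
print(x,y)
cr=c[y:y+150,x:x+200]
cv2.imwrite("pics/w2.png",cv2.resize(np.clip(cr*1.5,0,255).astype(np.uint8),(800,600),interpolation=cv2.INTER_CUBIC))
```

```text
1.7 [ 533.76724917 -203.89946491  334.69851007] [0.19020779 0.98174021 0.0013723  0.00229475]
[304 240]
204 165
```

View pics/w2.png

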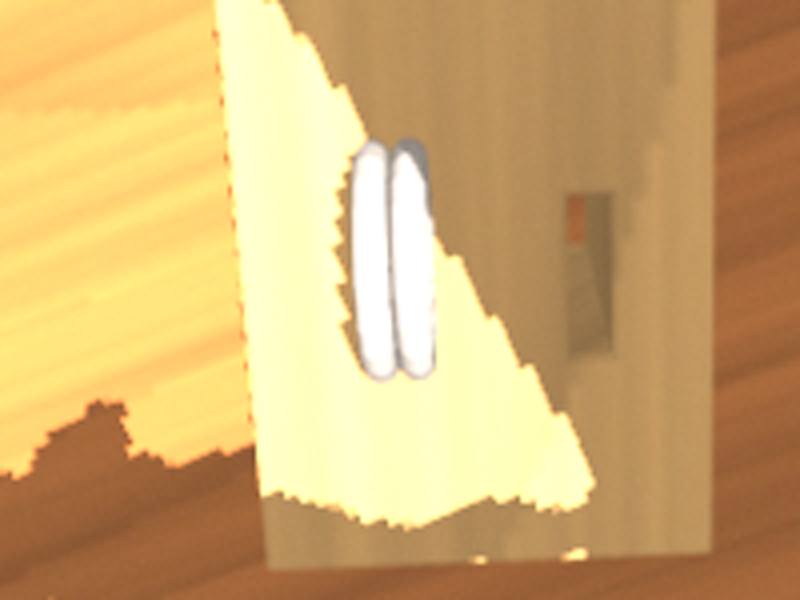

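The eye shows at crop x 352–436, y 140–380, which is full image (302.5,230) in its middle. The block's edges and empty slot are sharp enough to give the yaw.

Run:
```python
from h import *
d=np.load("w2.npz");K,W=d["K"],d["W"]
f=lambda u,v,z:onz(K,W,204+u/4,165+v/4,z)
ang=lambda p,q:np.degrees(np.arctan2(*(q-p)[[1,0]]))
L=f(222,40,60),f(267,560,60);Rr=f(716,10,60),f(712,550,60);S=f(567,192,60),f(567,355,60);S2=f(612,192,60),f(612,355,60)
for a in (L,Rr,S,S2,(f(389,165,80),f(400,370,80))): print(ang(*a).round(2),a[0].round(1),a[1].round(1))
print("front",ang(f(267,568,60),f(712,552,60)))
# eye: tangent rays
o=W[:3,3];r=[ray(K,W,204+u/4,165+v/4)[1] for u,v in((388,138),(400,382))]
m=r[0]+r[1];print("eye",(o+m*(78-o[2])/m[2]).round(1))
print("eye by mid",f(394,240,96).round(1))
s=read_state();y=R.from_quat(s["ee_rot"]).as_matrix()[:,1];print("tool y ang",np.degrees(np.arctan2(y[1],y[0])))
```

```text
-19.69 [ 486.4 -221.4   60. ] [ 570.1 -251.4   60. ]
-19.39 [ 510.2 -150.2   60. ] [ 596.7 -180.6   60. ]
-20.67 [ 528.5 -181.2   60. ] [ 554.2 -190.9   60. ]
-20.15 [ 531.1 -174.7   60. ] [ 556.9 -184.1   60. ]
-19.73 [ 509.4 -202.7   80. ] [ 539.2 -213.4   80. ]
front 70.30565663366222
eye [ 523.5 -207.9   78. ]
eye by mid [ 515.6 -203.9   96. ]
tool y ang 68.07050596514894
```

{"fn": "apply_moves", "kwargs": {
  "fingers": [0,0,0,0,0,0],
  "dp": [
    [-1.1,-0.4,0],
    [-1.1,-0.4,-3],
    [-1.1,-0.4,-6],
    [-1.1,-0.4,-8.2],
    [-1.1,-0.4,-9.2],
    [-1.1,-0.4,-9.2]
  ],
  "yaw": [2.2,2.2,2.2,2.2,2.2,2.2]
}}

```text
clock: 2.3
position: [522.9, -208.1, 242.6]
ee_rot: [0.171, 0.985, 0.001, 0.002]
contact_force: [0.3, -0.1, 0.4]
gripper_width: 85.6
```

Run:
```python
from h import *
s=read_state();M=R.from_quat(s["ee_rot"]).as_matrix();print(s["clock"],s["position"],s["contact_force"],"grasp",s["position"]+155*M[:,2],np.degrees(np.arctan2(M[1,1],M[0,1])))
c,K,W=cam("wrist");cv2.imwrite("pics/w3.png",c)
```

```text
2.3 [ 522.87114519 -208.12465146  242.57972985] [ 0.34670491 -0.11372227  0.44457374] grasp [ 523.53402442 -207.82096248   87.58144482] 70.2557687749789
```

View pics/w3.png

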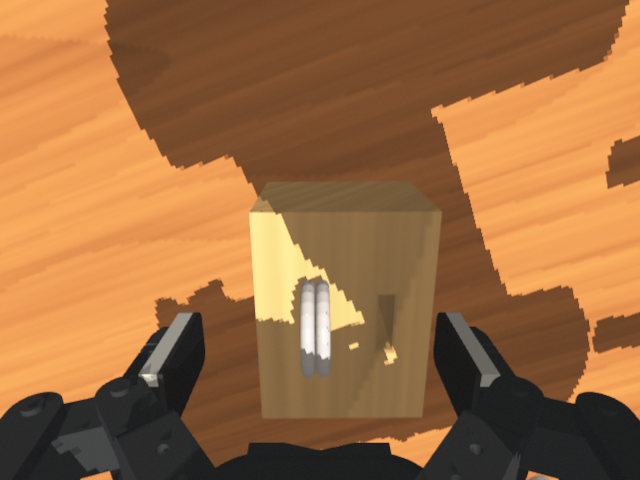

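The clip eye sits between the pads, centred at column 316 against the pads' middle at 320, so it is about 1.5 mm off. I'll correct that and close.

{"fn": "apply_moves", "kwargs": {
  "fingers": [0.3,0.6,0.9,1,1,1,1,1,1,1],
  "dp": [
    [-0.05,-0.14,0],
    [-0.05,-0.14,0],
    [-0.05,-0.14,0],
    [-0.05,-0.14,0],
    [-0.05,-0.14,0],
    [-0.05,-0.14,0],
    [-0.05,-0.14,0],
    [-0.05,-0.14,0],
    [-0.05,-0.14,0],
    [-0.05,-0.14,0]
  ],
  "yaw": [0,0,0,0,0,0,0,0,0,0]
}}

```text
clock: 3.35
position: [522.9, -209.6, 243.9]
ee_rot: [0.171, 0.985, 0.001, 0.003]
contact_force: [-0.5, 1.0, 3.5]
gripper_width: 8.1
```

{"fn": "apply_moves", "kwargs": {
  "fingers": [1,1,1,1,1,1,1],
  "dp": [
    [0,0,1],
    [0,0,2.5],
    [0,0,4.5],
    [0,0,7],
    [0,0,9.5],
    [0,0,10],
    [0,0,10]
  ],
  "yaw": [0,0,0,0,0,0,0]
}}

```text
clock: 4.05
position: [522.8, -209.5, 344.6]
ee_rot: [0.171, 0.985, 0.001, 0.004]
contact_force: [-0.1, -1.5, -0.9]
gripper_width: 8.8
```

Run:
```python
from h import *
s=read_state();M=R.from_quat(s["ee_rot"]).as_matrix();print(s["clock"],s["position"],s["contact_force"],s["gripper_width"],"grasp",s["position"]+155*M[:,2],np.degrees(np.arctan2(M[1,1],M[0,1])))
a=cam("scene");b=cam("wrist");np.savez("s4.npz",c=a[0],K=a[1],W=a[2]);np.savez("w4.npz",c=b[0],K=b[1],W=b[2])
p=proj(a[1],a[2],[523,-209,170]).astype(int);print(p)
x,y=p-[40,60];print(x,y)
cr=cv2.resize(a[0][y:y+120,x:x+80],(400,600),interpolation=cv2.INTER_CUBIC)
w=cv2.resize(b[0][240:480,240:400],(400,600),interpolation=cv2.INTER_CUBIC)
cv2.imwrite("pics/z4.png",np.hstack([cr,w]))
```

```text
4.05 [ 522.80455867 -209.50367487  344.60021185] [-0.1068758  -1.45271804 -0.89591057] 8.807308726375306 grasp [ 524.13983866 -209.26483612  189.6061475 ] 70.27630447514102
[187 198]
147 138
```

View pics/z4.png

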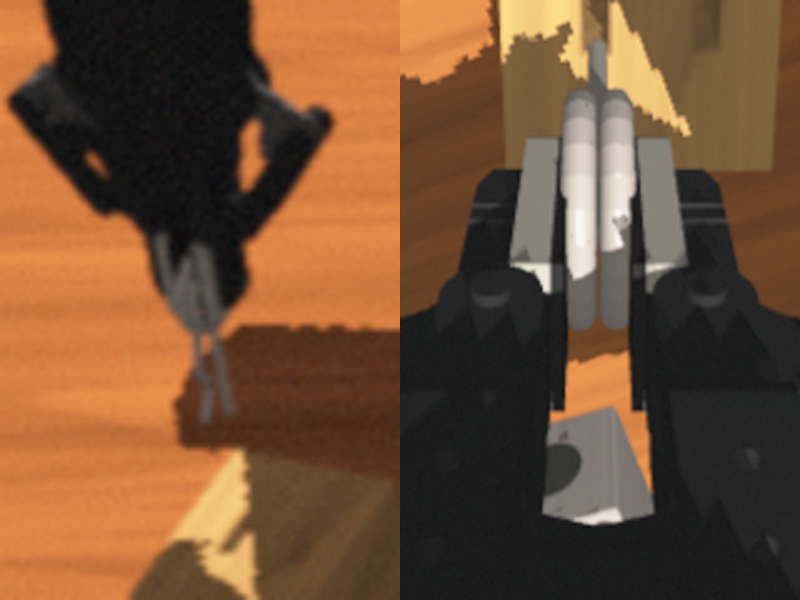

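The clip is held upright in the pads. In the wrist crop a leg tip shows at (597,45), above the eye, and in the scene crop the leg tips are at (207,415) and (232,410). I'll project the model points to tell which leg is which and check for tilt.

Run:
```python
from h import *
a=np.load("s4.npz");b=np.load("w4.npz");t=np.load("top0.npz")
e=np.array([524.1,-209.4,178.7]);cx=np.array([.9413,-.3375,0]);z=np.array([0,0,1.])
fs=lambda p:((proj(a["K"],a["W"],p)-[147,138])*5).round()
fw=lambda p:((proj(b["K"],b["W"],p)-[240,240])*2.5+[400,0]).round()
for n,p in(("eye",e),("tip",e-64*z),("eyeX-",e-18*cx),("eyeX+",e+18*cx),("eyetop",e+18*z),("w+",e+10*cx-41.5*z),("w-",e-10*cx-41.5*z),("fl+",e+18*cx-52*z),("fl-",e-18*cx-52*z),("bow+",e+16*cx-31*z),("bow-",e-16*cx-31*z)):print(n,fs(p),fw(p))
# wrist tangents: eye centre
o=b["W"][:3,3];r=[ray(b["K"],b["W"],240+(u-400)/2.5,240+v/2.5)[1] for u,v in((598,90),(598,330))]
m=r[0]+r[1];print("eye",(o+m*(178.7-o[2])/m[2]).round(1))
# shaft from the top view at z=97 (top of the shaft) for hole, 85 axis
f=lambda u,v,zz:onz(t["K"],t["W"],255+u*213/800,220+v*80/300,zz)
print("hole",f(331,211,97),"end",f(382,218,85),"hub",f(291,204,85))
```

```text
eye [199. 285.] [588. 219.]
tip [223. 412.] [590.  56.]
eyeX- [219. 260.] [588. 112.]
eyeX+ [178. 311.] [589. 318.]
eyetop [192. 248.] [588. 291.]
w+ [204. 382.] [589. 148.]
w- [226. 354.] [589.  53.]
fl+ [199. 415.] [590. 158.]
fl- [238. 363.] [589.  -5.]
bow+ [193. 370.] [589. 203.]
bow- [229. 325.] [589.  45.]
eye [ 522.6 -207.3  178.7]
hole [510.99179658   4.51912962  97.        ] end [507.56994882 -27.37697746  85.        ] hub [515.24483764  28.88913769  85.        ]
```

The bent leg is on the far side (+x), and the straight leg is nearly vertical. Next I'll hover over the hole, with the yaw turned to the shaft.

{"fn": "apply_moves", "kwargs": {
  "fingers": [1,1,1,1,1,1,1,1,1,1],
  "dp": [
    [0,2,1.5],
    [-0.2,5,2],
    [-0.4,8.5,2],
    [-0.6,12,2],
    [-0.8,15.5,2],
    [-1,18.5,2],
    [-1.2,20.5,2],
    [-1.2,21.3,2],
    [-1.2,21.3,2],
    [-1.2,21.3,2]
  ],
  "yaw": [1,3,5,7,9,11,12,12,12,12]
}}

```text
clock: 5.15
position: [510.4, 3.2, 361.9]
ee_rot: [0.068, 0.998, 0.001, 0.001]
contact_force: [-0.8, -0.7, -0.9]
gripper_width: 8.4
```

Run:
```python
from h import *
s=read_state();M=R.from_quat(s["ee_rot"]).as_matrix();print(s["clock"],s["position"],s["contact_force"],s["gripper_width"],"grasp",s["position"]+155*M[:,2],np.degrees(np.arctan2(M[1,1],M[0,1])))
b=cam("wrist");np.savez("w5.npz",c=b[0],K=b[1],W=b[2])
cv2.imwrite("pics/w5.png",cv2.resize(b[0][150:390,160:480],(800,600),interpolation=cv2.INTER_CUBIC))
```

```text
5.15 [510.3684129    3.15814974 361.90958167] [-0.77519879 -0.6801247  -0.88004717] 8.446530279934528 grasp [510.73465302   3.55832886 206.91053095] 82.23553597462396
```

View pics/w5.png

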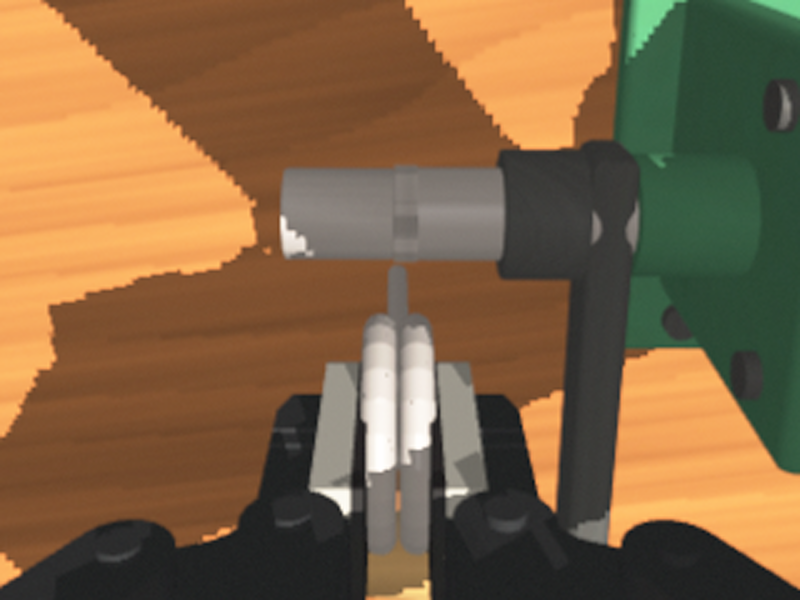

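The hover view shows the shaft level in the picture, so the yaw is right. The leg tip is at crop (398,268). The hole band covers columns 393–418, with a dark opening around (405,222). The hub face is at column 503 and the shaft end at 282. Next I'll work out the shift within this one view.

Run:
```python
from h import *
d=np.load("w5.npz");c,K,W=d["c"],d["K"],d["W"]
g=c.mean(2).round().astype(int)
print(g[214:258,316:330:1])
f=lambda u,v,z:onz(K,W,160+u/2.5-.0,150+v/2.5,z)
yv=R.from_quat(read_state()["ee_rot"]).as_matrix()[:,1];xv=np.array([yv[1],-yv[0],0])
co=lambda p:np.array([p@xv,p@yv]).round(1)
print("xv",xv,"yv",yv)
for n,p in(("hole",f(405.5,222,97)),("tip",f(398,268,132)),("hubend",f(503,215,85)),("shend",f(282,215,85))):print(n,p.round(1),co(p))
# shaft edges: bisector
o=W[:3,3]
for u in (330,405,460):
    r=[ray(K,W,160+u/2.5,150+v/2.5)[1] for v in(169,260)];m=r[0]+r[1];p=o+m*(85-o[2])/m[2];print("axis",p.round(1),co(p))
r=[ray(K,W,160+398/2.5,150+v/2.5)[1] for v in(314,553)];m=r[0]+r[1];p=o+m*(196-o[2])/m[2];print("eye",p.round(1),co(p))
```

```text
[[ 91  90  91  92  91  91  92  92  92  92  93  91  92  91]
 [ 91  94  98  97  96  96  96  97  97  96  94  93  91  90]
 [ 91  98 104 107 105 105 104 103 103 105 104  96  97  96]
 [ 98 100 106 107 108 107 107 106 106 106 107 105 103 104]
 [105 104 106 108 108 108 107 106 106 107 108 112 113 112]
 [107 109 112 117 115 115 113 112 113 114 115 116 115 115]
 [112 112 121 124 123 122 121 120 120 121 124 119 116 116]
 [115 114 122 125 124 123 122 120 120 123 124 119 117 118]
 [118 116 122 126 124 122 122 120 121 123 125 121 118 119]
 [119 116 123 126 124 123 121 120 121 123 124 122 120 119]
 [119 117 122 126 124 123 121 121 120 121 124 122 121 120]
 [121 117 123 125 124 123 121 120 119 122 124 122 121 122]
 [123 118 124 125 125 123 121 120 121 122 124 124 123 123]
 [123 119 123 126 125 123 121 120 120 122 125 125 124 124]
 [123 118 123 125 126 122 122 119 120 122 124 125 124 124]
 [122 118 123 126 125 122 122 121 121 122 124 125 124 125]
 [124 117 119 122 122 120 118 117 118 119 121 125 125 125]
 [125 117 120 124 122 120 118 117 119 118 122 128 130 131]
 [125 119 125 128 128 125 125 123 124 
[... 1188 characters left out ...]
108 109 109]
 [100 103 108 109 108 109 107 106 105 107 108 103 101 101]
 [ 89  98 103 105 105 104 103 102 101 102  99  95  92  91]
 [ 88  93  96  97  95  94  91  92  92  92  90  87  86  87]
 [ 95 102 103  99  97  92  88  85  87  87  87  87  86  86]
 [103 107 106 104 104  99  91  86  86  84  85  85  85  85]]
xv [ 0.99074759 -0.13568354  0.        ] yv [0.13568354 0.99074759 0.00303203]
hole [511.6   7.2  97. ] [505.8  76.8]
tip [509.4   5.5 132. ] [503.9  75. ]
hubend [517.3  32.   85. ] [508.2 102.2]
shend [509.5 -24.6  85. ] [508.1  45. ]
axis [511.1 -12.3  85. ] [508.   57.4]
axis [513.7   6.9  85. ] [508.   76.8]
axis [515.6  21.   85. ] [508.   91.1]
eye [510.3   5.1 196. ] [504.9  74.9]
```

{"fn": "apply_moves", "kwargs": {
  "fingers": [1,1,1,1,1],
  "dp": [
    [0.36,0.13,0],
    [0.36,0.13,-1.3],
    [0.36,0.13,-2.5],
    [0.36,0.13,-2.8],
    [0.36,0.13,-2.8]
  ],
  "yaw": [0,0,0,0,0]
}}

```text
clock: 5.7
position: [514.0, 3.8, 333.3]
ee_rot: [0.068, 0.998, 0.001, 0.0]
contact_force: [-0.4, 0.8, -0.7]
gripper_width: 8.9
```

Run:
```python
from h import *
s=read_state();M=R.from_quat(s["ee_rot"]).as_matrix();print(s["clock"],s["position"],s["contact_force"],"grasp",s["position"]+155*M[:,2],np.degrees(np.arctan2(M[1,1],M[0,1])))
b=cam("wrist");np.savez("w6.npz",c=b[0],K=b[1],W=b[2])
cv2.imwrite("pics/w6.png",cv2.resize(np.clip(b[0][195:315,240:400]*1.4,0,255).astype(np.uint8),(800,600),interpolation=cv2.INTER_CUBIC))
```

```text
5.7 [513.95465234   3.84110764 333.30539341] [-0.42369683  0.81429471 -0.74040961] grasp [514.10453168   4.15293858 178.30577954] 82.17112332428034
```

View pics/w6.png

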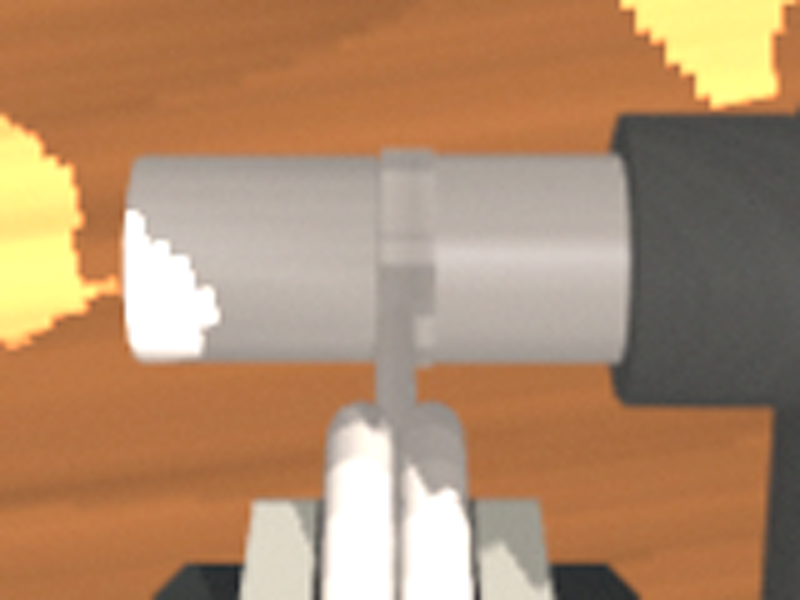

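The leg, centred at column 396, is coming down on the hole, which spans columns 380–435 (centre 407), so it is about 1 mm short along the shaft. The tip's end row isn't clear, so I'll read the pixels.

Run:
```python
from h import *
d=np.load("w6.npz");c,K,W=d["c"],d["K"],d["W"]
g=c.mean(2).round().astype(int)
for r in range(223,282): print(r,g[r,311:330])
```

```text
223 [93 93 93 93 93 94 93 94 92 92 93 93 92 94 92 93 92 91 92]
224 [ 92  92  93  92  92  99 102 102 101 100 100 101 101 102 100  97  92  90
  90]
225 [ 93  92  94  92  95 105 110 110 111 108 108 107 108 108 107 103  99  95
  96]
226 [101 101 102 101  98 107 111 111 111 109 109 109 108 109 110 109 107 104
 105]
227 [108 107 106 106 104 108 112 110 110 108 110 107 107 109 109 111 114 113
 114]
228 [110 109 109 108 107 112 114 115 113 112 112 109 110 111 112 115 116 118
 117]
229 [114 114 114 112 110 120 124 124 123 120 120 117 118 120 120 122 119 117
 117]
230 [116 116 116 116 113 123 131 129 127 126 123 123 122 125 127 125 120 119
 118]
231 [120 119 118 119 116 123 129 129 127 125 124 122 123 125 126 127 122 120
 120]
232 [120 120 121 120 117 125 129 129 126 125 124 123 123 125 125 126 122 122
 121]
233 [121 122 122 121 118 123 129 128 127 126 124 122 122 124 126 126 123 122
 122]
234 [123 122 121 122 118 125 129 128 126 125 124 122 122 124 126 127 124 124
 122]
235 [124 123 124 124 119 124 129 128 127 125 123 121 123 124 126 127 125 123
 124]
236 [126 126 126 125 121 125 130 129 127 
[... 3076 characters left out ...]
05 106  95  86  86  88  86  86
  86]
274 [ 88  88  87  90 103 110 110 109 108 106 104 104  94  85  87  87  86  86
  87]
275 [ 96  96  93  91 103 109 110 109 108 106 106 103  95  94  96  95  95  90
  86]
276 [107 103  99  99 100 106 110 108 107 108 105 103 101 103 104 103 102  99
  96]
277 [118 108 103 104 101 104 108 109 108 106 105 105 106 105 103 104 103 103
 102]
278 [127 121 107 103 103 110 109 109 109 106 105 106 106 106 106 105 103 102
 102]
279 [147 150 121 103 106 123 114 106 108 107 106 107 105 106 106 107 105 105
 103]
280 [170 174 157 130 126 133 130 114 106 107 106 108 107 109 110 111 111 109
 107]
281 [173 180 184 166 161 157 147 120 105 105 107 111 111 110 110 112 113 113
 113]
```

Run:
```python
from h import *
d=np.load("w6.npz");K,W=d["K"],d["W"]
h=onz(K,W,321.2,252.8,97);print("hole rim",h)
print("pred tip px",proj(K,W,[512.8,6.1,103.4]),"tip by px 255:",onz(K,W,318.8,255,103.4))
o=W[:3,3]
r=[ray(K,W,308,v)[1] for v in(225.8,267.5)];m=r[0]+r[1];print("axis",o+m*(85-o[2])/m[2])
r=[ray(K,W,332,v)[1] for v in(225.8,267.5)];m=r[0]+r[1];print("axis",o+m*(85-o[2])/m[2])
```

```text
hole rim [512.77346756   7.15109835  97.        ]
pred tip px [319.35121807 257.46283765] tip by px 255: [511.3610802    6.00040345 103.4       ]
axis [ 5.12592404e+02 -4.16463482e-01  8.50000000e+01]
axis [514.48689375  13.30962917  85.        ]
```

{"fn": "apply_moves", "kwargs": {
  "fingers": [1,1,1,1,1,1,1,1],
  "dp": [
    [0.1,0.12,0],
    [0.1,0.12,-0.2],
    [0.1,0.12,-0.4],
    [0.1,0.12,-0.5],
    [0.1,0.12,-0.6],
    [0.1,0.12,-0.7],
    [0.1,0.12,-0.75],
    [0.1,0.12,-0.75]
  ],
  "yaw": [0,0,0,0,0,0,0,0]
}}

```text
clock: 6.55
position: [515.1, 5.2, 326.4]
ee_rot: [0.068, 0.998, 0.001, 0.001]
contact_force: [-0.7, 0.2, -0.2]
gripper_width: 8.4
```

{"fn": "apply_moves", "kwargs": {
  "fingers": [1,1,1,1],
  "dp": [
    [0,0,-0.1],
    [0,0,-0.2],
    [0,0,-0.25],
    [0,0,-0.25]
  ],
  "yaw": [0,0,0,0]
}}

```text
clock: 6.95
position: [515.1, 5.2, 323.7]
ee_rot: [0.068, 0.998, 0.001, 0.001]
contact_force: [-0.7, -0.7, -0.8]
gripper_width: 8.6
```

{"fn": "apply_moves", "kwargs": {
  "fingers": [1,1,1,1],
  "dp": [
    [0,0,-0.1],
    [0,0,-0.2],
    [0,0,-0.25],
    [0,0,-0.25]
  ],
  "yaw": [0,0,0,0]
}}

```text
clock: 7.35
position: [515.1, 5.2, 321.1]
ee_rot: [0.068, 0.998, 0.001, 0.001]
contact_force: [-0.5, -0.2, -0.9]
gripper_width: 8.4
```

{"fn": "apply_moves", "kwargs": {
  "fingers": [1,1,1,1,1],
  "dp": [
    [0,0,-0.1],
    [0,0,-0.25],
    [0,0,-0.4],
    [0,0,-0.5],
    [0,0,-0.5]
  ],
  "yaw": [0,0,0,0,0]
}}

```text
clock: 7.85
position: [515.1, 5.2, 315.9]
ee_rot: [0.068, 0.998, 0.001, 0.001]
contact_force: [-0.0, 0.0, -1.1]
gripper_width: 8.2
```

Run:
```python
from h import *
s=read_state();print(s["clock"],s["position"],s["contact_force"],s["wrist_torque"])
b=cam("wrist");a=cam("scene")
p=proj(a[1],a[2],[513,7,105]).astype(int)
A=cv2.resize(a[0][p[1]-45:p[1]+45,p[0]-30:p[0]+30],(400,600),interpolation=cv2.INTER_CUBIC)
B=cv2.resize(b[0][205:325,280:360],(400,600),interpolation=cv2.INTER_CUBIC)
cv2.imwrite("pics/z7.png",np.hstack([A,B]))
```

```text
7.85 [515.07104322   5.15607497 315.93121544] [-0.02650403  0.00212908 -1.08707663] [ 0.00364516  0.05515355 -0.02896537]
```

View pics/z7.png

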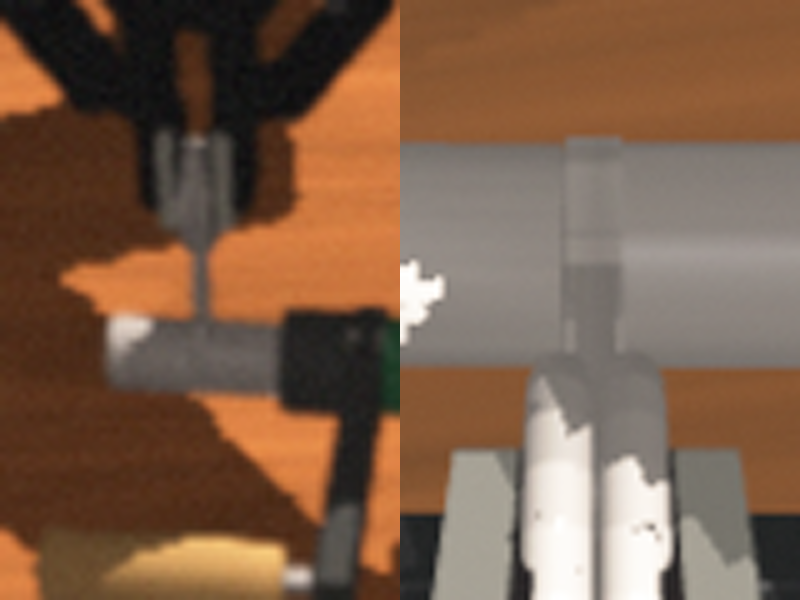

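The leg is in the hole and centred on it: wrist columns 575–617 inside the band at 563–622, with no contact force. I'll keep going down.

{"fn": "apply_moves", "kwargs": {
  "fingers": [1,1,1,1,1,1],
  "dp": [
    [0,0,-0.2],
    [0,0,-0.5],
    [0,0,-0.8],
    [0,0,-1],
    [0,0,-1.1],
    [0,0,-1.1]
  ],
  "yaw": [0,0,0,0,0,0]
}}

```text
clock: 8.55
position: [515.1, 5.2, 304.9]
ee_rot: [0.068, 0.998, 0.001, 0.001]
contact_force: [-0.5, 0.0, -1.5]
gripper_width: 8.7
```

Next is the push past the waist, in slow steps.

{"fn": "apply_moves", "kwargs": {
  "fingers": [1,1,1,1,1,1],
  "dp": [
    [0,0,-0.15],
    [0,0,-0.3],
    [0,0,-0.45],
    [0,0,-0.6],
    [0,0,-0.7],
    [0,0,-0.7]
  ],
  "yaw": [0,0,0,0,0,0]
}}

```text
clock: 9.15
position: [515.2, 5.2, 298.0]
ee_rot: [0.068, 0.998, 0.001, 0.001]
contact_force: [-0.5, -0.2, 1.7]
gripper_width: 8.4
```

{"fn": "apply_moves", "kwargs": {
  "fingers": [1,1,1,1,1,1],
  "dp": [
    [0,0,-0.1],
    [0,0,-0.2],
    [0,0,-0.3],
    [0,0,-0.4],
    [0,0,-0.4],
    [0,0,-0.4]
  ],
  "yaw": [0,0,0,0,0,0]
}}

```text
clock: 9.75
position: [515.1, 5.2, 293.6]
ee_rot: [0.068, 0.998, 0.001, 0.0]
contact_force: [-0.1, -0.5, -1.5]
gripper_width: 8.6
```

{"fn": "apply_moves", "kwargs": {
  "fingers": [1,1,1,1,1,1],
  "dp": [
    [0,0,-0.1],
    [0,0,-0.2],
    [0,0,-0.3],
    [0,0,-0.4],
    [0,0,-0.4],
    [0,0,-0.4]
  ],
  "yaw": [0,0,0,0,0,0]
}}

```text
clock: 10.35
position: [515.1, 5.2, 289.2]
ee_rot: [0.068, 0.998, 0.001, 0.0]
contact_force: [0.3, 1.0, 0.4]
gripper_width: 8.7
```

Run:
```python
from h import *
s=read_state();print(s["clock"],s["position"],s["contact_force"],s["wrist_torque"])
b=cam("wrist");a=cam("scene")
p=proj(a[1],a[2],[513,7,105]).astype(int)
A=cv2.resize(a[0][p[1]-45:p[1]+45,p[0]-30:p[0]+30],(400,600),interpolation=cv2.INTER_CUBIC)
B=cv2.resize(b[0][240:480,240:400],(400,600),interpolation=cv2.INTER_CUBIC)
cv2.imwrite("pics/z8.png",np.hstack([np.clip(A*1.6,0,255).astype(np.uint8),B]))
```

```text
10.35 [515.08426726   5.16857088 289.24153456] [0.34320335 0.9532384  0.37798947] [0.03857641 0.04620795 0.01044486]
```

View pics/z8.png

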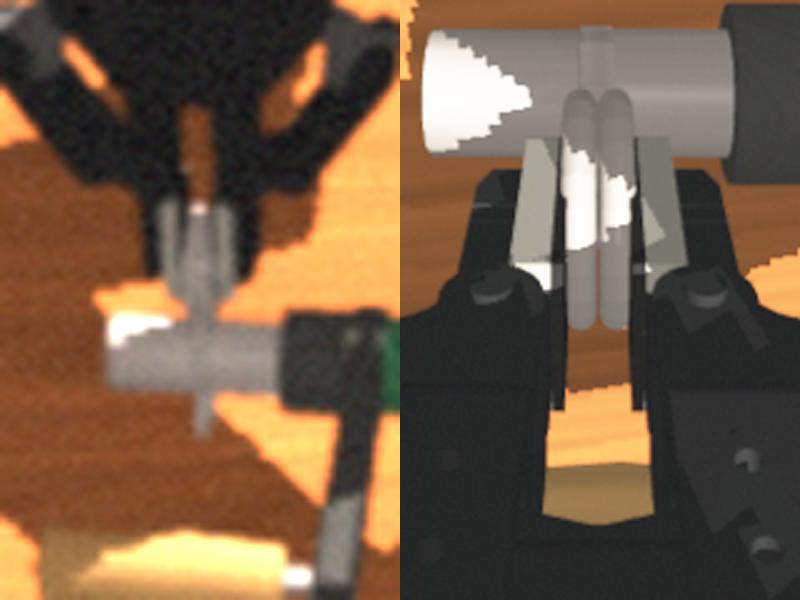

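The clip hasn't slipped in the pads: the eye spans rows 88–330, as it did after the lift. Leg ends show under the shaft at scene crop (203,420), and the waist seems to be past it. I'll carry on until the eye seats.

{"fn": "apply_moves", "kwargs": {
  "fingers": [1,1,1,1,1,1],
  "dp": [
    [0,0,-0.1],
    [0,0,-0.2],
    [0,0,-0.35],
    [0,0,-0.5],
    [0,0,-0.55],
    [0,0,-0.55]
  ],
  "yaw": [0,0,0,0,0,0]
}}

```text
clock: 11.05
position: [515.0, 5.2, 283.4]
ee_rot: [0.068, 0.998, 0.001, 0.0]
contact_force: [0.0, 0.1, -1.8]
gripper_width: 8.3
```

{"fn": "apply_moves", "kwargs": {
  "fingers": [1,1,1,1],
  "dp": [
    [0,0,-0.08],
    [0,0,-0.15],
    [0,0,-0.15],
    [0,0,-0.15]
  ],
  "yaw": [0,0,0,0]
}}

```text
clock: 11.45
position: [515.0, 5.2, 281.9]
ee_rot: [0.068, 0.998, 0.001, 0.0]
contact_force: [0.1, 0.1, -0.3]
gripper_width: 8.8
```

{"fn": "apply_moves", "kwargs": {
  "fingers": [1,1,1,1],
  "dp": [
    [0,0,-0.08],
    [0,0,-0.15],
    [0,0,-0.15],
    [0,0,-0.15]
  ],
  "yaw": [0,0,0,0]
}}

```text
clock: 11.85
position: [515.1, 5.2, 280.8]
ee_rot: [0.068, 0.998, 0.001, 0.0]
contact_force: [-1.7, 0.9, 2.0]
gripper_width: 8.4
```

{"fn": "apply_moves", "kwargs": {
  "fingers": [1,1,1,1],
  "dp": [
    [0,0,-0.05],
    [0,0,-0.1],
    [0,0,-0.12],
    [0,0,-0.12]
  ],
  "yaw": [0,0,0,0]
}}

```text
clock: 12.25
position: [515.2, 5.2, 280.5]
ee_rot: [0.068, 0.998, 0.001, 0.001]
contact_force: [-3.1, -0.4, 7.5]
gripper_width: 8.5
```

It's seated: 7.5 N with travel stopped at TCP z 280.5, where home was expected at 280.9. I'll release and retreat.

{"fn": "apply_moves", "kwargs": {
  "fingers": [0.9,0.8,0.7,0.6,0.6,0.6,0.6],
  "dp": [
    [0,0,0.05],
    [0,0,0.05],
    [0,0,0.05],
    [0,0,0.05],
    [0,0,0.05],
    [0,0,0.05],
    [0,0,0.05]
  ],
  "yaw": [0,0,0,0,0,0,0]
}}

```text
clock: 12.95
position: [515.2, 5.2, 281.0]
ee_rot: [0.068, 0.998, 0.001, 0.001]
contact_force: [-0.1, -0.2, -0.0]
gripper_width: 34.7
```

{"fn": "apply_moves", "kwargs": {
  "fingers": [0.6,0.6,0.6,0.6,0.6,0.6,0.6,0.6],
  "dp": [
    [0,0,1],
    [0,0,3],
    [0,0,6],
    [0,0,9],
    [-1,-2,12],
    [-3,-4,12],
    [-3,-4,12],
    [-3,-4,12]
  ],
  "yaw": [0,0,0,0,0,0,0,0]
}}

```text
clock: 13.75
position: [484.8, -35.2, 401.8]
ee_rot: [0.068, 0.998, 0.001, 0.001]
contact_force: [0.3, -0.3, 0.1]
gripper_width: 34.0
```

Run:
```python
from h import *
s=read_state();print(s["clock"],s["position"],s["contact_force"],s["gripper_width"])
b=cam("wrist");a=cam("scene")
p=proj(a[1],a[2],[513,7,100]).astype(int);q=proj(b[1],b[2],[513,7,100]).astype(int)
x0,y0=p-[30,45]
A=cv2.resize(a[0][y0:y0+90,x0:x0+60],(400,600),interpolation=cv2.INTER_CUBIC)
qx=np.clip(q[0]-60,0,520);qy=np.clip(q[1]-90,0,300)
B=cv2.resize(b[0][qy:qy+180,qx:qx+120],(400,600),interpolation=cv2.INTER_CUBIC)
xv=np.array([.991,-.135,0]);e=np.array([513.3,7.1,115.])
for n,t in(("eye",e),("eyetop",e+[0,0,18]),("tip",e-[0,0,64]),("flare",e+18*xv-[0,0,52]),("flare2",e+10*xv-[0,0,41.5])): print(n,((proj(a[1],a[2],t)-[x0,y0])*400/60).round(),((proj(b[1],b[2],t)-[qx,qy])*400/120+[400,0]).round())
cv2.imwrite("pics/z9.png",np.hstack([np.clip(A*1.5,0,255).astype(np.uint8),B]))
```

```text
13.75 [484.83111465 -35.16169551 401.83291306] [ 0.28874168 -0.33822704  0.06477733] 34.03862663100299
eye [202. 269.] [612. 330.]
eyetop [200. 223.] [626. 365.]
tip [209. 426.] [573. 233.]
flare [201. 432.] [576. 318.]
flare2 [203. 391.] [583. 303.]
```

View pics/z9.png

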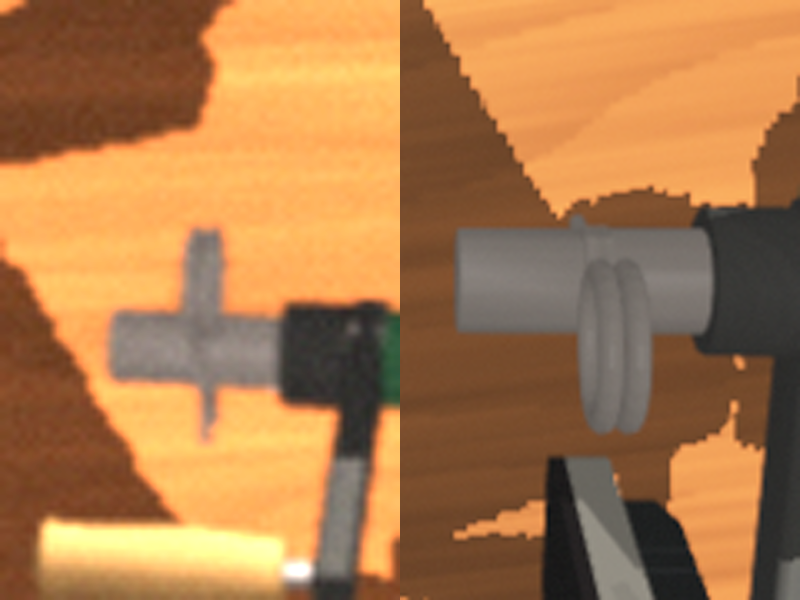

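The eye rests on the shaft, with its top at scene row 228 (223 predicted). The legs end at row 438 (426–432 predicted), and the clip stands upright and free of the gripper. I'm handing in.

```bash
python3 -c "
from bench import *
print(job_done())"
```

```text
the job is handed in; nothing more can be done
None
```

The R-clip is out of the block and pressed home in the shaft's cross-hole, about 25 mm from the hub face. I then let go, backed the arm clear and handed the job in at about 14 s on the robot's clock.

- **Entry:** the tip met no noticeable force going into the hole.
- **Waist and seating:** no reading during the push passed 2 N, so I never saw the 15 N peak or the snap; readings come only at the end of each move. The eye then stopped on the shaft with 7.5 N, 0.4 mm past the height I had worked out for home.
- **Last pictures:** after release, the eye sits on the shaft and the straight leg comes out below it. Both are within about 2 px of the positions predicted for home.
- **Less certain:** the bent leg is only partly visible. That it closed under the shaft rests on the seating height and the leg ends seen below the shaft.
- **Disagreement:** the top and wrist cameras differed by about 2–3 mm on where the hole was. I went by the wrist view of the tip and hole together.
- **Other things:** the moves went nowhere near the doming cube, punch or hammer, but I took no final picture of them.

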